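# Set the transport lock of a slide scanner

## Robot

A 6-joint arm with a two-finger parallel gripper is mounted at the origin on the work surface. World frame = base frame: x ahead of the robot, y to its left, z up, the work surface at z = 0. Lengths are in m, angles in degrees, forces in N, time in s.
With the tool pointing down it reaches from about 0.325 to 0.9 m from the base axis. Payload 6.1 kg.
Tool frame: the origin (TCP) lies on the mounting face of the last link; the fingertips stand 182 mm ahead of it and the grasp point (between the pads) lies 164 mm ahead of it (tip_extent is the distance from the TCP to the fingertips, in m); z points along the fingers, y is the line along which they close (so a half turn about z gives the same grasp; the last joint's range is limited). The gripper opens to 87 mm and grips with 3 to 60 N. Pads are 19 mm wide; open, the fingers measure 117 mm over their backs; the gripper's body (75 mm by 190 mm) begins 51 mm behind the grasp point.
Start: joints at [60.155, 12.628, 87.462, -0, 79.91, -7.225], TCP at [0.24, 0.577, 0.405] pointing down, gripper open.
Joint ranges: [-170.65, 170.65], [-52.31, 119.04], [5.05, 147.46], [-71.25, 251.25], [11.57, 151.72], [-153.62, 153.62]. Speed limits (degrees/s): [147.25, 147.25, 172.46, 180, 180, 180].

## Interface

Orientations are given as [roll, pitch, yaw] about the fixed x, y, z axes, in that order (R = Rz(yaw) Ry(pitch) Rx(roll)).
In Python, from cell import move_to, move_l, move_j, set_gripper, dwell, inverse_kinematics, read_camera, camera_info, Unreachable, sign_off, get_time_s, get_qpos, get_joint_velocities, get_tau, get_tool_pos, get_tool_rot, get_force, get_torque, get_gripper_width, get_gripper_force, tip_extent gives the robot as it stands. Calls block until the motion is done:
- move_to(position, orientation): joint-space move of the TCP to a pose.
- move_l(position, max_speed=0.15, ori=None): straight line of the TCP; ori=None keeps the orientation; max_speed is the mean speed in m/s.
- move_j(angles): joint-space move.
- set_gripper(opening, newtons=None): opening from 0.0 (shut) to 1.0 (fully open); newtons is the grip in N (None keeps the last); returns when the fingers have stopped.
- dwell(seconds).
- inverse_kinematics(position, orientation): joint angles nearest the present ones, or None.
- read_camera(name): name is "scene" or "top"; returns the picture (400x640x3 uint8, blue, green, red); there is no depth.
- camera_info(name): a dict with "intrinsics" (3x3 intrinsics, pixels), "R" (3x3) and "t" (3): a world point X has camera coordinates R X + t. Camera axes: x right, y down, z forward; pixel columns grow to the right and rows downward; lengths in m; the calibration is good to about 2 mm. A picture is of the moment at which its call begins. camera_info takes no time and is no camera call.
A pose or a line that the arm cannot do raises Unreachable and nothing moves.
- sign_off(): hands the job in; it is judged then, once.
Readings, each from a call of its own:
- get_time_s(): time.
- get_qpos(): joint angles.
- get_joint_velocities(): joint speeds.
- get_tau(): joint torques, N m.
- get_tool_pos(): TCP position.
- get_tool_rot(): TCP orientation.
- get_force(): force on the tool from outside, world axes, zero at the start.
- get_torque(): the same for the moment, N m.
- get_gripper_width(): opening from 0.0 (shut) to 1.0 (fully open).
- get_gripper_force(): force on a finger pad.
Only numpy, scipy, OpenCV 4.12 (cv2) and the standard library are available. Lean on these libraries where they do the work, as an engineer would, in place of code of your own. Each camera call takes 0.05 s, during which the arm holds its last target. There are 200 camera calls.

## Task

The slide scanner is about to be carried to another bench: set its transport lock. With your fingertips push the knob on top along the long leg of its L-shaped slot to the corner, then push it sideways along the short leg fully home to the closed end, and take your hand away. Only push the knob, do not pinch it between the fingers, and leave the bottle, slide mailer, slide box and beaker where they are.

Things in the scene. Friction and masses are not known exactly. Their poses are not given: they have to be found in the camera images.
- scanner: slide scanner fixed to the bench, white case 260 (x) by 240 (y) by 100 mm high; origin: centre of its underside. On top, centred, an aluminium plate 120 by 100 by 8 mm (upper face 108 mm above the bench) with an L-shaped slot 12 mm wide: the long leg (60 mm travel) runs along the scanner's +x, then the short leg (40 mm travel) along its +y
- knob_top (a point): centre of the top of the lock knob: upright, black, round, 26 mm diameter, from 4 to 34 mm above the plate (top 142 mm above the bench), on a 9 mm pin that runs in the slot. It cannot tilt or lift; it slides with 1 to 3 N and stays where it is left. The slot guides it with about 2 mm of play and stops it at the corner and the ends
- slot_start (a point): point on the slot's centre line at the beginning (unlocked end) of the long leg, at the height of the plate's upper face; the axes are the scanner's. The knob starts somewhere in the first half of the long leg
- slot_corner (a point): point on the slot's centre line at the corner, at the height of the plate's upper face; scanner's axes
- slot_end (a point): point on the slot's centre line at the closed end of the short leg (locked), at the height of the plate's upper face; scanner's axes
- lock_along (a joint): travel of the knob along the long leg (scanner's +x), m: 0 at slot_start, 0.060 at slot_corner and all along the short leg
- lock_across (a joint): travel of the knob along the short leg (scanner's +y), m: 0 in the long leg and at slot_corner, 0.040 at slot_end (locked)
- oil_bottle: bystander: loose small amber immersion-oil bottle, 26 mm diameter, 45 mm tall, standing on the scanner's top towards its -x +y corner; origin: centre of the underside
- slide_mailer: bystander: loose flat grey slide mailer, 28 (x) by 82 (y) by 16 mm, lying on the scanner's top near its +x edge; origin: centre of the underside
- slide_box: bystander: loose blue slide box, 172 by 92 by 36 mm, on the bench beside the scanner; origin: centre of the underside
- beaker: bystander: loose white beaker, 70 mm diameter, 70 mm tall, on the bench beside the scanner; origin: centre of the underside

How it is judged:
By the outcome, as a careful person would: the job done as asked, in the order asked, and still so for the second after the job is handed in, with the robot touching nothing.
It also fails if it takes over 48 s, if anything falls off the work surface, if the arm or the gripper's body presses on something with over 40 N, if the wrist force passes 120 N, or if a joint passes its speed limit or range.

## Working session

There is one attempt and no reset: what is moved stays moved. The work goes in short steps, each a Python script; the robot and the scene stay as the last script left them, time stands still between calls to the robot, and variables do not carry over. Pictures are saved under pics/ and viewed, at most 10 in all, crops included, and the job is handed in when it is done.

```bash
mkdir -p pics
python3 - <<'E'
from cell import *
import cv2
for n in("scene","top"):
    cv2.imwrite(f"pics/{n}0.png",read_camera(n)); c=camera_info(n); print(n,c["intrinsics"],c["R"],c["t"])
print(get_tool_rot(),tip_extent if not callable(tip_extent) else tip_extent(),get_time_s())
E
```

```text
scene [[473.76297837   0.         323.52681938]
 [  0.         473.76297837 205.46218389]
 [  0.           0.           1.        ]] [[ 0.86657445  0.49886637  0.01345601]
 [ 0.3748922  -0.63294966 -0.67737033]
 [-0.3294003   0.59203638 -0.73551912]] [-0.4901111  -0.12181188  1.76653687]
top [[370.66170014   0.         317.91043512]
 [  0.         370.66170014 200.23637445]
 [  0.           0.           1.        ]] [[-0.01293456 -0.99952377 -0.02801643]
 [-0.99447397  0.01577845 -0.10379097]
 [ 0.1041836   0.02651912 -0.99420446]] [0.0490198  0.57378203 1.15460625]
[-1.79899374e+02 -1.32988722e-02  1.57381530e+02] 0.1822 0.1
```

View pics/scene0.png

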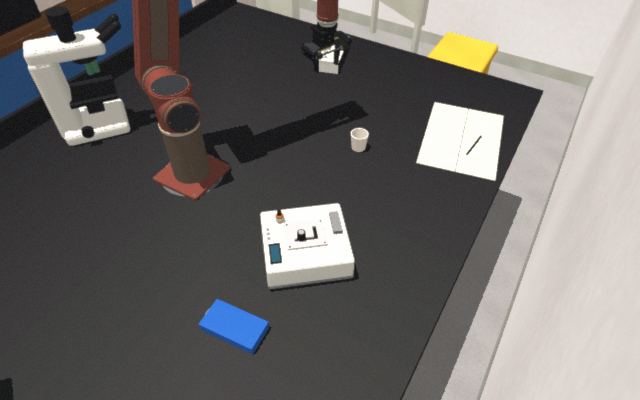

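View pics/top0.png

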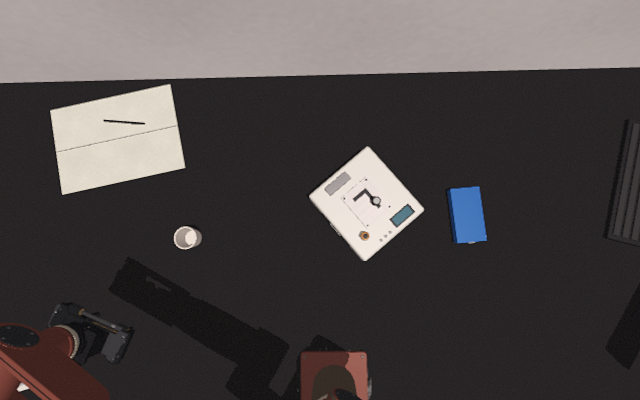

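The top view shows the white scanner, rotated, around (367,203). The slot and knob are at about (365,197) and (376,201). I'll enlarge this area and take contours.

```bash
cat > h.py <<'E'
from cell import *
import cv2, numpy as np
def ray(n,uv,z):
    c=camera_info(n);K,R,t=map(np.array,(c["intrinsics"],c["R"],c["t"]))
    d=R.T@np.linalg.inv(K)@[uv[0],uv[1],1]; o=-R.T@t
    return o+d*(z-o[2])/d[2]
def proj(n,X):
    c=camera_info(n);K,R,t=map(np.array,(c["intrinsics"],c["R"],c["t"]))
    p=K@(R@np.array(X)+t); return p[:2]/p[2]
E
python3 - <<'E'
from h import *
a=cv2.imread("pics/top0.png")
crop=a[140:270,300:435]; cv2.imwrite("pics/crop_top.png",cv2.resize(crop,None,fx=4.4,fy=4.4,interpolation=cv2.INTER_CUBIC))
b=cv2.imread("pics/scene0.png")[195:295,250:365]
cv2.imwrite("pics/crop_scene.png",cv2.resize(b,None,fx=6,fy=6,interpolation=cv2.INTER_CUBIC))
g=cv2.cvtColor(a,cv2.COLOR_BGR2GRAY); m=np.zeros_like(g); m[130:275,295:440]=(g[130:275,295:440]>110)*255
c=max(cv2.findContours(m,0,2)[0],key=cv2.contourArea)
r=cv2.minAreaRect(c);print(r)
P=[ray("top",p,.1)for p in cv2.boxPoints(r)]
print(np.round(P,3)); print([np.linalg.norm(P[i]-P[i-1]) for i in range(4)],np.mean(P,0))
E
```

```text
((365.5177307128906, 203.2344970703125), (87.39297485351562, 81.18421173095703), 48.8140754699707)
[[ 0.577  0.074  0.1  ]
 [ 0.738 -0.114  0.1  ]
 [ 0.535 -0.279  0.1  ]
 [ 0.38  -0.094  0.1  ]]
[np.float64(0.2594184457228854), np.float64(0.2473614164006437), np.float64(0.26217396617860184), np.float64(0.24176078810930882)] [ 0.55741115 -0.1031667   0.1       ]
```

View pics/crop_top.png

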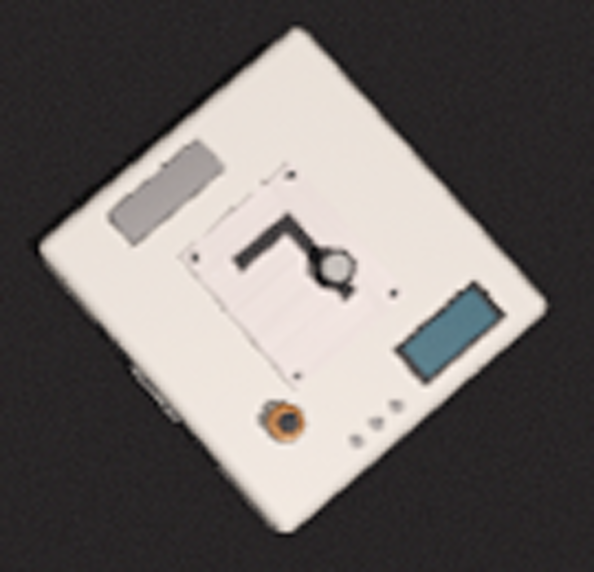

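View pics/crop_scene.png

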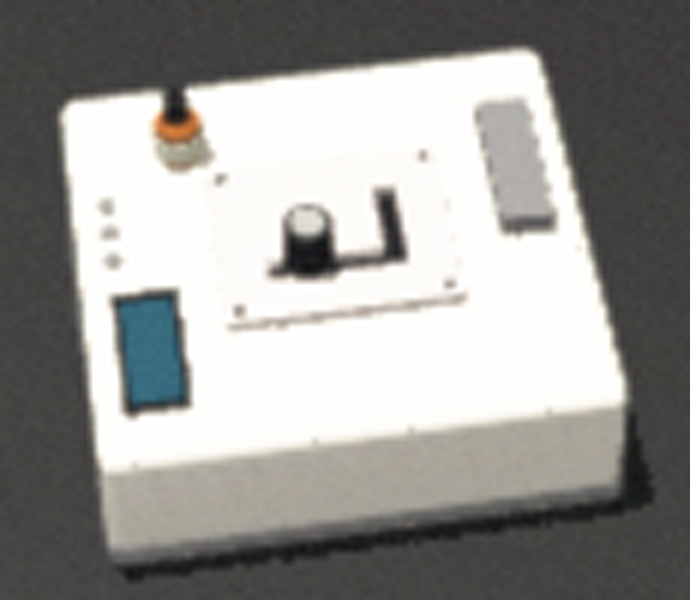

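The crops show the details clearly:
- **Top crop:** knob top near crop (337,266), slot start end near (350,297), corner near (288,223), closed end near (237,266).
- **Scene crop:** knob top near (308,221), with the bottle and mailer well clear of the slot.

Next I'll compute the positions.

Run:
```python
from h import *
px=lambda p,f,o:((p[0]+.5)/f-.5+o[0],(p[1]+.5)/f-.5+o[1])
T=lambda p,z:ray("top",px(p,4.4,(300,140)),z)
S=lambda p,z:ray("scene",px(p,6,(250,195)),z)
print("knob",T((337,266),.142),S((308,221),.142))
s,c,e=T((350,297),.108),T((288,223),.108),T((237,266),.108)
print("slot",s,c,e)
# scene: start outer (270,272), corner centre (396,258), end outer (386,188)
print("slotS",S((270,272),.108),S((394,256),.108),S((386,188),.108))
for n,a,b in(("long",s,c),("short",c,e)): d=b-a; print(n,np.degrees(np.arctan2(d[1],d[0])),np.linalg.norm(d))
# plate screws
scr=[T(p,.108) for p in((291,175),(195,258),(297,376),(393,293))]
d=(scr[0]-scr[3])+(scr[1]-scr[2]);print("screw ang",np.degrees(np.arctan2(d[1],d[0])),np.mean(scr,0))
scr=[S(p,.108) for p in((423,156),(450,284),(238,311),(220,180))]
d=(scr[0]-scr[3])+(scr[1]-scr[2]);print("screwS ang",np.degrees(np.arctan2(d[1],d[0])),np.mean(scr,0))
```

```text
knob [ 0.56057038 -0.13029525  0.142     ] [ 0.56250634 -0.13229055  0.142     ]
slot [ 0.54290907 -0.14286279  0.108     ] [ 0.59391001 -0.10249811  0.108     ] [ 0.56513456 -0.06731327  0.108     ]
slotS [ 0.54814009 -0.14650473  0.108     ] [ 0.59626179 -0.10622414  0.108     ] [ 0.56999444 -0.06987719  0.108     ]
long 38.35984210437014 0.0650415500962748
short 129.2775499681645 0.04545326426302949
screw ang 39.35102361668635 [ 0.55830677 -0.10551246  0.108     ]
screwS ang 39.57937110686666 [ 0.56157944 -0.10819853  0.108     ]
```

```bash
cat >> h.py <<'E'
th=np.radians(39.4); ex=np.array([np.cos(th),np.sin(th),0]); ey=np.array([-np.sin(th),np.cos(th),0])
knob=np.array([.5615,-.1313,0]); corner=np.array([.595,-.1043,0])
ZL=.117+.1822; ZH=.175+.1822
at=lambda p,z:[p[0],p[1],z]
def push(p,d,s0,s1,fine,fmax=12):
    """push from p along d, offset s0 to s1; coarse 3 mm steps before `fine`, then 1 mm; stop on force"""
    s=s0;f0=np.array(get_force());log=[]
    while s<s1:
        s+=.003 if s<fine else .001
        move_l(at(p+d*s,ZL),.04); f=-(np.array(get_force())-f0)@d
        log.append((round(s*1e3,1),round(float(f),1)))
        if f>fmax: break
    print(log,get_tool_pos(),get_time_s())
E
python3 - <<'E'
from h import *
for y in(39.4,129.4): print(y,inverse_kinematics(at(knob-.045*ex,ZL),[180,0,y]))
o=[180,0,39.4]
set_gripper(0.0,10)
move_to(at(knob-.045*ex,ZH),o); print(get_time_s())
move_l(at(knob-.045*ex,ZL),.1); print(get_time_s(),get_force(),get_tool_pos())
for n in("top","scene"): cv2.imwrite(f"pics/{n}1.png",read_camera(n))
a=cv2.imread("pics/top1.png")[140:270,300:435];b=cv2.imread("pics/scene1.png")[185:285,255:355]
cv2.imwrite("pics/c1.png",np.hstack([cv2.resize(a,(400,400)),cv2.resize(b,(400,400))]))
E
```

```text
39.4 [-2.50925905e+01  8.27664204e+00  1.04311114e+02 -2.54444375e-14
  6.74122443e+01  2.55074095e+01]
129.4 [-25.09259047   8.27664204 104.31111366   0.          67.41224429
 -64.49259047]
4.4167
5.15 [0.07613831 0.8714361  0.01498521] [ 0.52697064 -0.15991399  0.2995495 ]
```

View pics/c1.png

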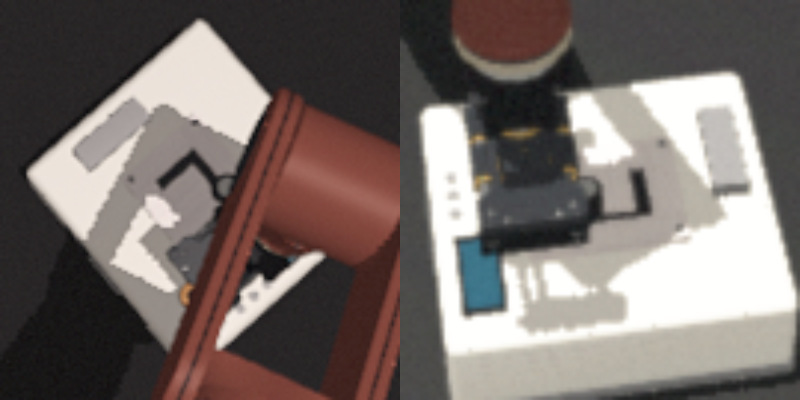

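The closed gripper stands behind the knob, with no contact on the bottle and the slot still visible ahead. I'll push the long leg now.

Run:
```python
from h import *
push(knob,ex,-.045,.030,.013)
```

```text
[(-42.0, 0.6), (-39.0, 0.4), (-36.0, 0.3), (-33.0, -0.4), (-30.0, 0.7), (-27.0, 0.7), (-24.0, 0.5), (-21.0, 0.3), (-18.0, 0.7), (-15.0, 0.5), (-12.0, 0.4), (-9.0, 0.4), (-6.0, 1.5), (-3.0, 1.0), (0.0, 0.2), (3.0, -0.0), (6.0, 1.5), (9.0, 0.1), (12.0, 1.2), (15.0, 0.7), (16.0, 1.9), (17.0, 2.1), (18.0, 1.2), (19.0, 1.6), (20.0, 1.1), (21.0, 1.8), (22.0, 2.7), (23.0, 5.9), (24.0, 8.9), (25.0, 11.9), (26.0, 14.7)] [ 0.58022665 -0.11621965  0.29915924] 13.0
```

The force rises steadily from 22 mm, which matches the corner stop. I'll back off, go round to the -y side and check.

Run:
```python
from h import *
move_l(at(knob+.010*ex,ZL),.1); move_l(at(knob+.010*ex,ZH),.15)
p=corner-.05*ey
move_l(at(p,ZH),.2); move_l(at(p,ZL),.1); print(get_time_s(),get_force())
for n in("top","scene"): cv2.imwrite(f"pics/{n}2.png",read_camera(n))
a=cv2.imread("pics/top2.png")[140:270,300:435];b=cv2.imread("pics/scene2.png")[185:285,255:355]
cv2.imwrite("pics/c2.png",np.hstack([cv2.resize(a,(400,400)),cv2.resize(b,(400,400))]))
```

```text
15.025 [ 0.08313651  0.37271986 -0.93538577]
```

View pics/c2.png

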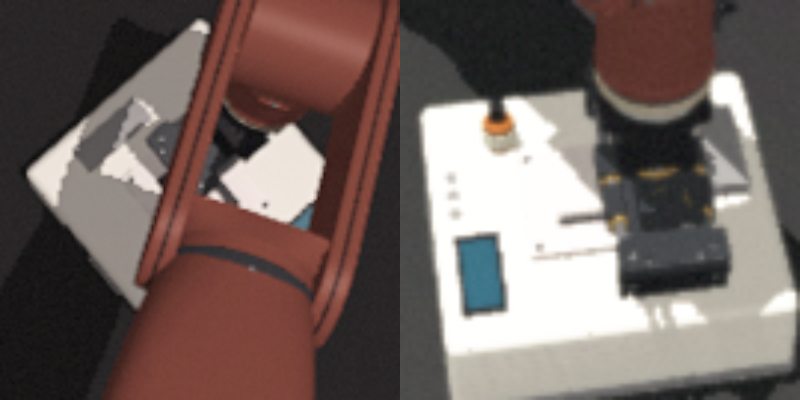

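The knob is hidden behind the gripper; the bottle and mailer haven't moved. I'll push the short leg.

Run:
```python
from h import *
push(corner,ey,-.05,.024,.007)
```

```text
[(-47.0, -1.3), (-44.0, -0.3), (-41.0, -1.5), (-38.0, -0.2), (-35.0, -0.2), (-32.0, -1.8), (-29.0, -0.0), (-26.0, -0.7), (-23.0, -1.2), (-20.0, -0.5), (-17.0, -0.1), (-14.0, 0.1), (-11.0, -0.5), (-8.0, -0.9), (-5.0, -1.4), (-2.0, -0.1), (1.0, -0.5), (4.0, 0.7), (7.0, -0.2), (8.0, 0.5), (9.0, 1.1), (10.0, -0.1), (11.0, 0.8), (12.0, 0.3), (13.0, -0.4), (14.0, -0.7), (15.0, -0.0), (16.0, 0.6), (17.0, 0.3), (18.0, 1.1), (19.0, 1.9), (20.0, 4.5), (21.0, 7.5), (22.0, 9.7), (23.0, 12.3)] [ 0.58151847 -0.08824574  0.2997264 ] 23.875
```

Run:
```python
from h import *
move_l(at(corner+.005*ey,ZL),.1); move_l(at(corner+.005*ey,ZH),.15)
move_l(at(corner-.02*ey,ZH+.08),.2); q=list(get_qpos()); q[0]+=60; move_j(q); print(get_time_s(),get_force())
for n in("top","scene"): cv2.imwrite(f"pics/{n}3.png",read_camera(n))
a=cv2.imread("pics/top3.png")[140:270,300:435];b=cv2.imread("pics/scene3.png")[195:295,250:365]
cv2.imwrite("pics/c3.png",np.hstack([cv2.resize(a,(400,400)),cv2.resize(b,(400,400))]))
```

```text
27.525 [-0.22133227  0.34806069  0.46663105]
```

View pics/c3.png

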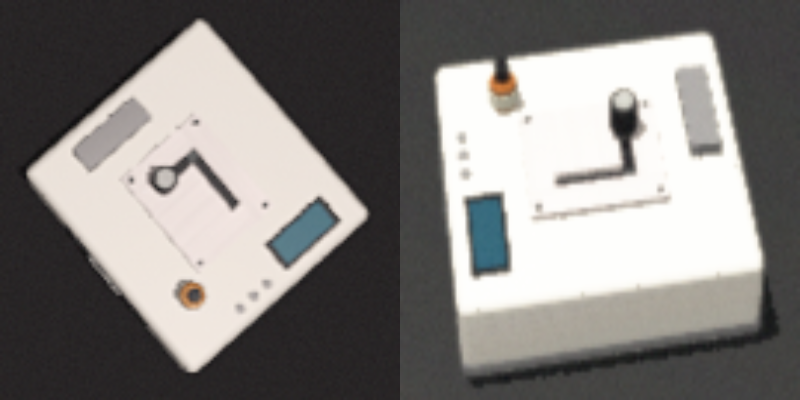

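The knob sits at the closed end of the short leg (left (165,178), right (625,102)), and the bottle and mailer are unmoved. I'll check the numbers before signing off.

Run:
```python
from h import *
k1=ray("top",((165.5)*135/400-.5+300,(178.5)*130/400-.5+140),.142)
k2=ray("scene",((225.5)*115/400-.5+250,(102.5)*100/400-.5+195),.142)
k=(k1+k2)/2; d=k-[*corner[:2],.142]; print(k1,k2,"from corner",d@ex,d@ey)
```

```text
[ 0.56894406 -0.07053129  0.142     ] [ 0.57410622 -0.07425283  0.142     ] from corner 0.00211312840561845 0.03955654223864329
```

Measured travel across is 39.6 mm of 40, and the stop was felt there, so the lock is home.

```bash
python3 -c "
from cell import *
print(sign_off(),get_time_s())"
```

```text
the job is handed in; nothing more can be done
the job is handed in; nothing more can be done
```

The transport lock is set: I pushed the knob to the corner and then fully home to the closed end, took the hand away, saw the bottle and mailer still in place in the last picture (slide box and beaker not re-checked, but the arm never worked near them), and handed the job in at about 28 s.

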